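Set the studio air valve two turns off its seat

TASK

The air valve on the painter's bench has been left at an unknown setting. Wind its red wheel clockwise by the black revolving handle until the valve is fully shut against its stop, then open it again by exactly two full turns, and finish with the gripper still holding that handle, keeping the wheel still there. Leave the paint tin, the ink jar and the brush around it where they are.

Things in the scene. Friction and masses are not known exactly. Their poses are not given: they have to be found in the camera images.
- air_station: Air pipework fixed to the bench: grey plate 110 x 400 x 8 mm (x, y), a horizontal steel pipe along its y axis at height 70 mm, a brass globe valve in the middle with upright stem, a gauge (dial towards -x, top below 160 mm) at y = -100 mm. Origin: centre of the plate's underside on the bench, below the stem. It is at another place and yaw each run.
- valve_wheel (a joint): Angle of the red wheel about the upright stem, rad: 0 is fully shut (hard stop); grows without wrapping as the wheel turns counter-clockwise from above, which opens the valve; a turn is 6.283, fully open 25.13. Starts about a quarter to one and a half turns open. The stem rubs with about 0.2 Nm (4 N at the handle) and stays where left.
- wheel_hub (a point): Centre of the red three-spoked wheel (111 mm outside diameter, rim 13 mm thick), on the stem axis. 160 mm above the bench when shut; wheel, stem and handle rise 3 mm per turn of opening. The wheel nut and the handle's boss stand up to 15 mm above this point.
- handle_mid (a point): Point on the axis of the black upright revolving handle, 46 mm above the wheel's centre plane and 48 mm from the stem axis. The handle is a round sleeve, 22 mm diameter, from 12 to 67 mm above the wheel's centre plane; it spins freely on its pin, so it can be gripped from above at any yaw and led round the stem without turning the gripper.
- handle: The black handle itself: origin on its axis at its foot, 34 mm below handle_mid; its z axis is upright; its yaw is free (the sleeve spins) and means nothing.
- paint_tin: Shut paint tin standing on the bench, blue label, 92 mm diameter, 100 mm tall, origin at the centre of its underside. Leave it.
- ink_jar: Shut dark blue jar with a black cap standing on the bench, 60 mm diameter, 75 mm tall, origin at the centre of its underside. Leave it.
- flat_brush: Flat paint brush lying on the bench, 220 mm long along its x axis (bristles at +x), 52 mm wide, 15 mm thick; origin near its middle, on the bench. Leave it.

How it is judged (in metres and radians):
On the way:
1. the valve is fully shut, wheel against its stop (value of joint valve_wheel below 0.08 rad), for 0.1 s.
At the end, for the whole second after the job is handed in: After being fully shut (within 0.08 rad of the stop), the wheel stands still two turns open (12.57 rad, within 0.2), the black handle held between the fingers (over 2 N, grasp centre within 16 mm of its axis and 35 mm of its mid point); tin, jar and brush within 15 mm of where they stood (value of joint valve_wheel between 12.366 and 12.766 rad and velocity of joint valve_wheel between -0.1 and 0.1 rad/s and contact force between the fingers and handle above 2 N and horizontal distance between the grasp point and handle_mid below 0.016 m and distance between the grasp point and handle_mid below 0.035 m and distance of each of paint_tin, ink_jar, flat_brush from where it was at the start of the episode below 0.015 m); the arm keeps its last pose, push and grip.
It fails at once if the paint tin, ink jar or brush is knocked or moved (distance of any of paint_tin, ink_jar, flat_brush from where it was at the start of the episode above 0.015 m or angle between any of paint_tin, ink_jar's own z axis and vertical above 0.3 rad).
It also fails if it takes over 64 s, if anything falls off the work surface, if the arm or the gripper's body presses on something with over 40 N, if the wrist force passes 120 N, or if a joint passes its speed limit or range.

ROBOT

A 7-joint arm with a two-finger parallel gripper is mounted at the origin on the work surface. World frame = base frame: x ahead of the robot, y to its left, z up, the work surface at z = 0. Lengths are in mm, angles in rad, forces in N, time in s.
With the tool pointing down it reaches from about 425 to 950 mm from the base axis. Payload 4.7 kg.
Tool frame: the origin (TCP) lies midway between the tips of the shut fingers; the grasp point (between the pads) lies 19 mm behind it (tcp_to_grasp is the distance from the TCP to the grasp point, in mm); z points along the fingers, y is the line along which they close (so a half turn about z gives the same grasp; the last joint's range is limited). The gripper opens to 87 mm and grips with 3 to 60 N. Pads are 19 mm wide; open, the fingers measure 117 mm over their backs; the gripper's body (75 mm by 190 mm) begins 51 mm behind the grasp point.
Start: joints at [1.218, 0.469, -0.049, 1.532, 0.024, 1.141, -0.082], TCP at [214.813, -639.926, 222.573] pointing down, gripper open.
Joint ranges: [-2.59, 2.59], [-0.33, 1.99], [-1.39, 1.29], [0.1, 2.45], [-1.04, 4.18], [0.21, 1.99], [-2.66, 2.66]. Speed limits (rad/s): [2.57, 2.57, 3.14, 3.14, 3.14, 3.14, 3.14].

INTERFACE

Orientations are given as a unit quaternion [w, x, y, z].
In Python, from plant import * gives the robot as it stands. The module is installed in compiled form; this text tells all that it offers.
- The arm moves only by the shell command python3 -m jog 'ROWS' [FORCE]. ROWS is JSON, a list of rows, each a list of 3 entries, a list of its own where there are three numbers: the shift along the tool's x, y, z as a fraction of full scale, then the turn, a rotation vector about the tool's x, y, z as a fraction of full scale, then the opening, from 0 (shut) to 1 (fully open). A call has 1 to 5 rows; each row is the pose to reach, as a shift and turn from the pose commanded when the call began, along the tool's axes at that moment; what a row does not reach only later rows make up. Full scale, the value 1, is 1000 mm for a shift and pi/2 rad for a turn. A row lasts 1/12 s, in which the tool goes at most 41.7 mm and 7.16 degrees, less where a joint would pass 70% of its speed; a pose out of reach is approached as far as the arm can. A call with a number of a shift or a turn outside -1 to 1 is refused whole. A call with a gripper value outside its range is refused whole. The fingers move at their own pace and stop on an object; FORCE is the grip in N (left out, the last holds). Time passes only in rows, so rows that repeat a pose let the fingers close. It gives the time, the measured TCP pose, the force, the opening and the grip force at its end, in the units of the state.
- get_obs(): the state, without advancing time (a new reading comes with each control period).
- camera(name): name is "scene" or "side" or "wrist"; returns (picture, depth): 480x640x3 uint8, red, green, blue; 480x640 float32, mm along the optical axis (not along the pixel's ray), 0 where there is no reading.
- camera_info(name): a dict with "intrinsics" (3x3 intrinsics, pixels), "R" (3x3) and "t" (3): a world point X has camera coordinates R X + t. Camera axes: x right, y down, z forward; pixel columns grow to the right and rows downward; lengths in mm; the calibration is good to about 2 mm. A picture is of the moment at which its call begins: read the wrist's pose just before it. camera_info takes no time and is no camera call; for the wrist camera it gives the pose at the moment of the call.
- sign_off(): hands the job in; it is judged then, once.
Trained networks look in the newest picture that a camera, given by its name, has taken for a name from the list of things; names that differ only in an ending like _2 or _b are one class to them, and where a whole thing is asked for, a point or a joint stands for the part that bears it (a point fixed in the world has none). Each returns a list of dicts, best first, with "p" (0 to 1); they miss things now and then, are a little off and sometimes report something else, mostly with a low value. They report only what shows in the picture. A call takes as long as a camera call.
- find_in(label, camera): "location" ([column, row] in pixels, amid what is visible of it).
- outline_of(label, camera): "mask" (480x640 bool, what is visible of it) and "location" ([column, row] in pixels, amid what is visible of it).
- landmark_of(label, camera): "location" ([column, row] in pixels: a listed point, or the origin of a listed thing).
The state is a dict: "time_s": time; "joint_pos": joint angles; "qvel": joint speeds; "tau": joint torques, N m; "ee_pos": TCP position; "tool_rot": TCP orientation; "ft_force": force on the tool from outside, world axes, zero at the start; "moment": the same for the moment, N m; "finger_gap": finger opening in mm; "finger_force": force on a finger pad.
Only numpy, scipy, OpenCV 4.12 (cv2) and the standard library are available. Lean on these libraries where they do the work, as an engineer would, in place of code of your own. Each camera call takes 0.05 s, during which the arm holds its last target. There are 200 camera calls.

## Working session

There is one attempt and no reset: what is moved stays moved. The work goes in short steps, Python scripts to look and compute and a shell command to move; the robot and the scene stay as the last step left them, time stands still between calls to the robot, and variables do not carry over. Pictures are saved under pics/ and viewed, at most 10 in all, crops included, and the job is handed in when it is done.

```bash
mkdir -p pics
cat > h.py <<'E'
from plant import *
import numpy as np, cv2
from scipy.spatial.transform import Rotation as Ro
def px2w(cam,uv,d):
    i=camera_info(cam);K=np.array(i["intrinsics"]);R=np.array(i["R"]);t=np.array(i["t"])
    c=np.linalg.inv(K)@np.array([uv[0],uv[1],1])*d
    return R.T@(c-t)
def onplane(cam,uv,z):
    i=camera_info(cam);K=np.array(i["intrinsics"]);R=np.array(i["R"]);t=np.array(i["t"])
    o=-R.T@t; v=R.T@np.linalg.inv(K)@np.array([uv[0],uv[1],1]); return o+v*(z-o[2])/v[2]
def toolR():
    q=get_obs()["tool_rot"]; return Ro.from_quat([q[1],q[2],q[3],q[0]])
E
python3 - <<'E'
from h import *
for c in ["scene","side"]:
    p,d=camera(c); cv2.imwrite(f"pics/{c}.png",p[:,:,::-1])
    for l in ["wheel_hub","handle_mid","handle","air_station","paint_tin","ink_jar","flat_brush"]:
        for r in landmark_of(l,c)[:2]:
            u=np.array(r["location"]); dd=d[int(u[1]),int(u[0])]
            print(c,l,round(r["p"],2),u.round(),px2w(c,u,dd).round() , onplane(c,u,{"wheel_hub":162,"handle_mid":208,"handle":174}.get(l,0)).round())
print(get_obs()); print(toolR().as_matrix().round(3))
E
```

```text
scene wheel_hub 0.8 [369. 185.] [571. 133. 181.] [561. 142. 162.]
scene handle_mid 0.47 [399. 175.] [610. 168. 228.] [600. 180. 208.]
scene handle 0.77 [390. 185.] [550. 215.  88.] [592. 169. 174.]
scene air_station 0.8 [362. 229.] [593. 108.  73.] [561. 138.   0.]
scene paint_tin 0.79 [430. 251.] [716. 180.  84.] [689. 222.   0.]
scene ink_jar 0.73 [431. 253.] [717. 184.  74.] [694. 221.   0.]
scene ink_jar 0.56 [380. 294.] [724.  52.  62.] [705.  74.   0.]
scene flat_brush 0.75 [293. 215.] [450.  32.  12.] [444.  36.   0.]
side wheel_hub 0.86 [277. 270.] [559. 152. 169.] [566. 146. 162.]
side handle_mid 0.69 [250. 246.] [594. 178. 218.] [605. 168. 208.]
side handle 0.61 [247. 261.] [603. 181. 183.] [612. 173. 174.]
side air_station 0.79 [286. 333.] [561. 141.   6.] [566. 137.  -0.]
side paint_tin 0.86 [214. 329.] [649. 243.  39.] [684. 218.   0.]
side ink_jar 0.71 [259. 289.] [683.  93.  22.] [703.  76.   0.]
side flat_brush 0.56 [366. 335.] [436.  52.  12.] [444.  42.  -0.]
{'time_s': 0.8, 'joint_pos': array([ 1.21808908,  0.46854781, -0.04860577,  1.53249153,  0.02412482,
        1.14098394, -0.08229778]), 'qvel': array([ 0.000446  ,  0.00044994, -0.00012834,  0.00073196, -0.00101002,
        0.00035952, -0.00021651]), 'tau': array([-4.91624378e-04, -5.07789624e+01, -8.10870901e-02, -2.36448491e+01,
       -6.13903720e-02,  3.09852033e-02,  9.63540501e-07]), 'ee_pos': array([ 214.82048567, -639.93416344,  222.61168521]), 'tool_rot': array([7.41645703e-05, 9.86919995e-01, 1.61210788e-01, 2.43219921e-05]), 'ft_force': array([-0.13508541,  0.76202586,  0.65168409]), 'moment': array([ 0.02037064, -0.05037741, -0.00112825]), 'finger_force': 0.0, 'finger_gap': 87.14935427563094}
[[ 0.948  0.318  0.   ]
 [ 0.318 -0.948 -0.   ]
 [ 0.     0.    -1.   ]]
```

View pics/scene.png

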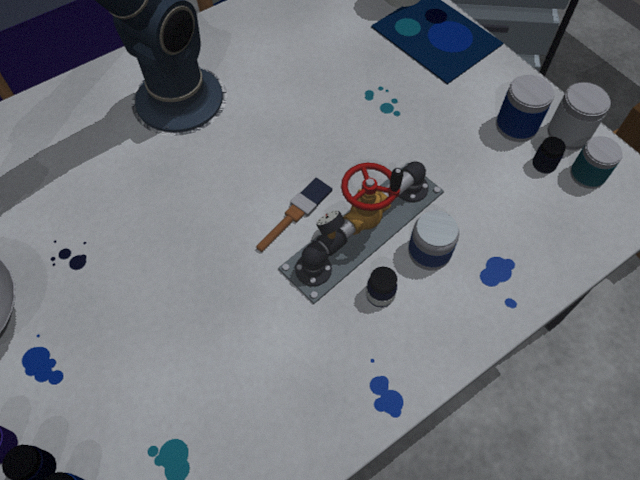

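View pics/side.png

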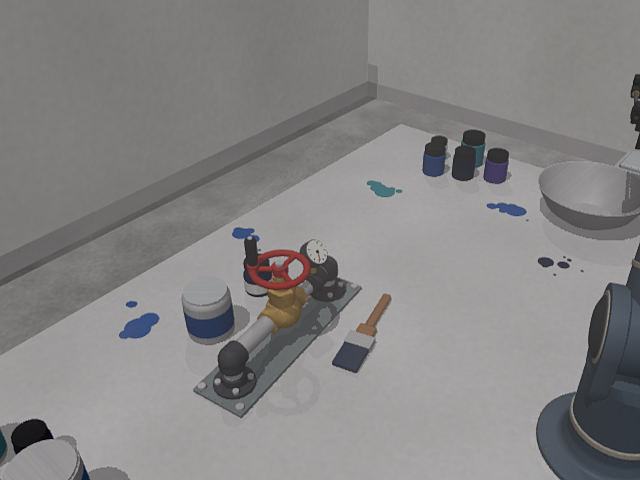

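The scene picture shows the wheel at about (370,186), with its handle at (398,180). The side picture shows the handle at (250,247). Both views put the hub near (563,143) and the handle near (602,174), which fits the 48 mm radius. The tin at (686,220) and the jar at (704,75) are both lower than the wheel. I'll lift first and square the tool to the world axes.

```bash
python3 -m jog '[[[0,0,-0.04],[0,0,0.07],1],[[0,0,-0.08],[0,0,0.14],1],[[0,0,-0.11],[0,0,0.2062],1],[[0.02,-0.005,-0.117],[0,0,0.2062],1],[[0.05,-0.03,-0.117],[0,0,0.2062],1]]' 30; python3 -c "
from h import *
print(toolR().as_matrix().round(3))"
```

```text
time_s: 1.22
ee_pos: [250.3, -600.3, 342.8]
tool_rot: [0.004, 1.0, -0.004, 0.001]
ft_force: [-0.5, -0.2, -0.2]
finger_gap: 86.8
finger_force: 0.0
[[ 1.    -0.008  0.001]
 [-0.008 -1.    -0.009]
 [ 0.001  0.009 -1.   ]]
```

```bash
for i in 1; do python3 -m jog '[[[0.1,-0.2,0],[0,0,0],1],[[0.1,-0.2,0],[0,0,0],1],[[0.1,-0.2,0],[0,0,0],1],[[0.1,-0.2,0],[0,0,0],1],[[0.1,-0.2,0],[0,0,0],1]]'; done
python3 -m jog '[[[0.1,-0.2,0],[0,0,0],1],[[0.1,-0.2,0],[0,0,0],1],[[0.1,-0.2,0],[0,0,0],1],[[0.1,-0.2,0],[0,0,0],1],[[0.1,-0.2,0],[0,0,0],1]]'
python3 -m jog '[[[0.1,-0.2,0],[0,0,0],1],[[0.1,-0.2,0],[0,0,0],1],[[0.1,-0.2,0],[0,0,0],1],[[0.1,-0.2,0],[0,0,0],1],[[0.1,-0.2,0],[0,0,0],1]]'
```

```text
time_s: 1.63
ee_pos: [346.4, -407.2, 339.8]
tool_rot: [0.0, 1.0, -0.0, 0.0]
ft_force: [1.4, 0.2, 0.1]
finger_gap: 87.0
finger_force: 0.0
time_s: 2.05
ee_pos: [439.5, -221.0, 340.0]
tool_rot: [0.0, 1.0, -0.0, 0.0]
ft_force: [0.9, 0.2, -0.6]
finger_gap: 87.1
finger_force: 0.0
time_s: 2.47
ee_pos: [532.7, -34.7, 340.0]
tool_rot: [0.0, 1.0, -0.0, 0.0]
ft_force: [0.9, -0.3, -0.3]
finger_gap: 86.9
finger_force: 0.0
```

```bash
python3 -m jog '[[[0.02,-0.04,0],[0,0,0],1],[[0.025,-0.08,0],[0,0,0],1],[[0.03,-0.11,0],[0,0,0],1],[[0.03,-0.14,0],[0,0,0],1],[[0.03,-0.14,0],[0,0,0],1]]'
python3 - <<'E'
from h import *
i=camera_info("wrist"); print("cam",-np.array(i["R"]).T@np.array(i["t"]))
p,d=camera("wrist"); cv2.imwrite("pics/w1.png",p[:,:,::-1])
for l,z in [("wheel_hub",162),("handle_mid",208),("handle",174)]:
    for c in ["wrist","scene","side"]:
        if c!="wrist" : continue
        for r in landmark_of(l,c)[:2]:
            u=np.array(r["location"]); print(l,round(r["p"],2),u.round(),px2w(c,u,d[int(u[1]),int(u[0])]).round(),onplane(c,u,z).round())
print(get_obs()["ee_pos"])
E
```

```text
time_s: 2.88
ee_pos: [561.0, 111.9, 339.8]
tool_rot: [-0.002, 1.0, 0.006, -0.0]
ft_force: [-0.4, 1.0, 1.5]
finger_gap: 87.1
finger_force: 0.0
cam [637.94699766 110.36953952 501.92067604]
wheel_hub 0.55 [289. 223.] [569. 133. 178.] [565. 135. 162.]
handle_mid 0.86 [252. 188.] [608. 155. 230.] [606. 159. 208.]
handle_mid 0.4 [365. 276.] [452.  34.  13.] [527.  61. 208.]
handle 0.95 [257. 183.] [612. 151. 223.] [607. 160. 174.]
[562.39982049 102.03896875 339.47883979]
```

View pics/w1.png

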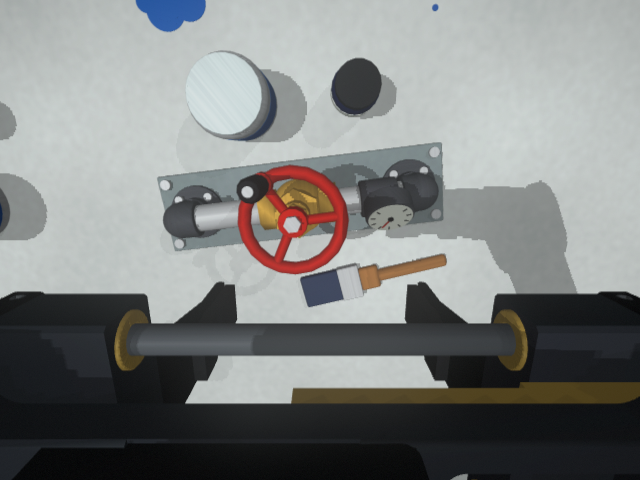

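The wrist picture shows the wheel nut at (291,223) and the handle top at (252,187). The arm was still settling when it was taken, so I'll measure again at rest, using the rim outline and the depth.

Run:
```python
from h import *
p,d=camera("wrist")
for l,z in [("wheel_hub",162),("handle_mid",208),("handle",174)]:
    for r in landmark_of(l,"wrist")[:1]:
        u=np.array(r["location"]); print(l,round(r["p"],2),u.round(),onplane("wrist",u,z).round())
hsv=cv2.cvtColor(p,cv2.COLOR_RGB2HSV)
m=(((hsv[...,0]<8)|(hsv[...,0]>172))&(hsv[...,1]>150)&(hsv[...,2]>60)).astype(np.uint8)
c=max(cv2.findContours(m,cv2.RETR_EXTERNAL,cv2.CHAIN_APPROX_NONE)[0],key=cv2.contourArea)
h=cv2.convexHull(c);(e,ax,_)=cv2.fitEllipse(h); print("rim",e,ax,onplane("wrist",e,162), "rim depth z",)
v,u=np.nonzero(m); zs=[px2w("wrist",(a,b),d[b,a])[2] for a,b in list(zip(u,v))[::20] if d[b,a]>0]; print(np.percentile(zs,[50,90]))
o=outline_of("handle","wrist")
v,u=np.nonzero(o[0]["mask"]); P=np.array([px2w("wrist",(a,b),d[b,a]) for a,b in zip(u,v) if d[b,a]>0])
T=P[P[:,2]>np.percentile(P[:,2],80)-3]; print("top",np.median(T,0),(T.max(0)+T.min(0))/2,np.ptp(T,axis=0),get_obs()["ee_pos"])
```

```text
wheel_hub 0.71 [276. 223.] [566. 144. 162.]
handle_mid 0.56 [238. 191.] [603. 169. 208.]
handle 0.6 [245. 186.] [604. 171. 174.]
rim (280.8719787597656, 220.9296875) (106.34761047363281, 111.78152465820312) [568.25196127 139.94724357 162.        ] rim depth z
[168.87210946 171.25804692]
top [604.62012483 168.58742809 229.01379322] [603.944324   169.36712773 229.78799864] [18.24102305 18.37565193  6.60836903] [562.36724888 102.18826116 339.63760728]
```

Handle at (604,169.5) with its top at z 229; hub about (566.5,142), radius 46.5. That agrees with the given sizes. I'll go over the handle, down to TCP z 190, and close.

```bash
python3 -m jog '[[[0.02,-0.035,0],[0,0,0],1],[[0.042,-0.067,0],[0,0,0],1],[[0.042,-0.067,0.03],[0,0,0],1],[[0.042,-0.067,0.05],[0,0,0],1],[[0.042,-0.067,0.05],[0,0,0],1]]' 40
python3 -m jog '[[[0,0,0.03],[0,0,0],1],[[0,0,0.06],[0,0,0],1],[[0,0,0.08],[0,0,0],1],[[0,0,0.1],[0,0,0],1],[[0,0,0.1],[0,0,0],1]]'
python3 -m jog '[[[0,0,0],[0,0,0],0.5],[[0,0,0],[0,0,0],0.35],[[0,0,0],[0,0,0],0.2],[[0,0,0],[0,0,0],0.1],[[0,0,0],[0,0,0],0]]'
python3 -m jog '[[[0,0,0],[0,0,0],0],[[0,0,0],[0,0,0],0],[[0,0,0],[0,0,0],0],[[0,0,0],[0,0,0],0],[[0,0,0],[0,0,0],0]]'
```

```text
time_s: 3.75
ee_pos: [602.3, 169.2, 284.6]
tool_rot: [0.001, 1.0, 0.0, -0.004]
ft_force: [-0.0, -1.0, -1.0]
finger_gap: 87.1
finger_force: 0.0
time_s: 4.17
ee_pos: [602.6, 168.3, 186.5]
tool_rot: [0.001, 1.0, -0.001, -0.003]
ft_force: [-0.8, -1.4, -0.7]
finger_gap: 86.6
finger_force: 0.0
time_s: 4.58
ee_pos: [604.8, 170.6, 190.9]
tool_rot: [-0.0, 1.0, -0.0, 0.001]
ft_force: [-0.1, -0.8, 0.4]
finger_gap: 61.5
finger_force: 0.0
time_s: 5.0
ee_pos: [604.2, 170.4, 189.5]
tool_rot: [0.0, 1.0, -0.0, -0.0]
ft_force: [-0.1, -0.4, 0.0]
finger_gap: 28.3
finger_force: 0.0
```

```bash
python3 -m jog '[[[0,0,0],[0,0,0],0],[[0,0,0],[0,0,0],0],[[0,0,0],[0,0,0],0],[[0,0,0],[0,0,0],0],[[0,0,0],[0,0,0],0]]'
python3 - <<'E'
from h import *
# circle table: hub (566.5,142) R48; start angle
a0=np.arctan2(170-142,604.3-566.5); print(np.degrees(a0), np.hypot(28,37.8))
p,d=camera("side"); print([ (k,[r["location"] for r in landmark_of(k,"side")[:1]]) for k in("wheel_hub","handle_mid")])
E
```

```text
time_s: 5.42
ee_pos: [604.2, 170.8, 189.5]
tool_rot: [-0.0, 1.0, 0.0, -0.0]
ft_force: [-0.5, 1.6, -0.3]
finger_gap: 20.1
finger_force: 40.0
36.528855366985205 47.040833325952036
[('wheel_hub', [[277.4, 268.7]]), ('handle_mid', [[249.2, 249.9]])]
```

```bash
cat > arc.py <<'E'
import sys,numpy as np
# args: hubx huby R cx cy startdeg stepdeg n [dz total mm]
hx,hy,R,cx,cy,a,s,n=map(float,sys.argv[1:9])
for k in range(1,int(n)+1):
    t=np.radians(a+s*k); x=hx+R*np.cos(t);y=hy+R*np.sin(t)
    print(a+s*k,"[%.4f,%.4f]"%((x-cx)/1000,-(y-cy)/1000),(round(x,1),round(y,1)))
E
python3 arc.py 566 142.2 47.7 604.2 170.6 36.5 -12 5
```

```text
24.5 [0.0052,0.0086] (np.float64(609.4), np.float64(162.0))
12.5 [0.0084,0.0181] (np.float64(612.6), np.float64(152.5))
0.5 [0.0095,0.0280] (np.float64(613.7), np.float64(142.6))
-11.5 [0.0085,0.0379] (np.float64(612.7), np.float64(132.7))
-23.5 [0.0055,0.0474] (np.float64(609.7), np.float64(123.2))
```

```bash
python3 -m jog '[[[0.005,0.009,0],[0,0,0],0],[[0.0085,0.018,0],[0,0,0],0],[[0.0095,0.028,0],[0,0,0],0],[[0.0085,0.038,0],[0,0,0],0],[[0.0055,0.0475,0],[0,0,0],0]]';python3 -m jog '[[[0,0,0],[0,0,0],0],[[0,0,0],[0,0,0],0],[[0,0,0],[0,0,0],0]]'; python3 -c "
from h import *
o=get_obs();print(o['ee_pos'],o['ft_force'])"
```

```text
time_s: 5.98
ee_pos: [611.3, 124.2, 189.4]
tool_rot: [-0.002, 1.0, 0.0, 0.002]
ft_force: [4.3, 4.0, -5.8]
finger_gap: 20.2
finger_force: 40.0
time_s: 6.23
ee_pos: [610.2, 121.5, 189.2]
tool_rot: [0.001, 1.0, -0.0, 0.0]
ft_force: [2.3, -0.9, -3.1]
finger_gap: 20.1
finger_force: 40.0
[610.20363526 121.46303984 189.22001281] [ 2.3277417  -0.93596121 -3.08297836]
```

```bash
cat > ok.py <<'E'
import sys,numpy as np
from plant import get_obs
o=get_obs();f=o["ft_force"];p=o["ee_pos"]
print("ANG %.1f R %.1f"%(np.degrees(np.arctan2(p[1]-142.2,p[0]-566)),np.hypot(p[1]-142.2,p[0]-566)))
sys.exit(np.hypot(f[0],f[1])>18)
E
python3 - <<'E'
import numpy as np
P=lambda a:47.7*np.array([np.cos(np.radians(a)),-np.sin(np.radians(a))])/1000
for k in range(15):
    a=-23.5-24*k; print(round(a,1),(P(a-12)-P(a)).round(4),(P(a-24)-P(a)).round(4))
E
```

```text
-23.5 [-0.0049  0.0087] [-0.0115  0.0161]
-47.5 [-0.008   0.0059] [-0.0171  0.0101]
-71.5 [-0.0097  0.0022] [-0.0197  0.0022]
-95.5 [-0.0098 -0.002 ] [-0.0189 -0.006 ]
-119.5 [-0.0081 -0.0058] [-0.0149 -0.0131]
-143.5 [-0.0051 -0.0086] [-0.0082 -0.018 ]
-167.5 [-0.0011 -0.0099] [-0.0002 -0.0198]
-191.5 [ 0.003  -0.0095] [ 0.0079 -0.0182]
-215.5 [ 0.0066 -0.0075] [ 0.0146 -0.0134]
-239.5 [ 0.0091 -0.0041] [ 0.0188 -0.0063]
-263.5 [ 0.01   -0.0001] [0.0197 0.0019]
-287.5 [0.0091 0.004 ] [0.0173 0.0098]
-311.5 [0.0067 0.0074] [0.0118 0.0159]
-335.5 [0.0032 0.0095] [0.0043 0.0194]
-359.5 [-0.001   0.0099] [-0.004   0.0194]
```

```bash
python3 -m jog '[[[-0.0049,0.0087,0],[0,0,0],0],[[-0.0115,0.0161,0],[0,0,0],0],[[-0.0115,0.0161,0],[0,0,0],0]]' && python3 ok.py && python3 -m jog '[[[-0.008,0.0059,0],[0,0,0],0],[[-0.0171,0.0101,0],[0,0,0],0],[[-0.0171,0.0101,0],[0,0,0],0]]' && python3 ok.py && python3 -m jog '[[[-0.0097,0.0022,0],[0,0,0],0],[[-0.0197,0.0022,0.001],[0,0,0],0],[[-0.0197,0.0022,0.001],[0,0,0],0]]' && python3 ok.py && python3 -m jog '[[[-0.0098,-0.002,0],[0,0,0],0],[[-0.0189,-0.006,0],[0,0,0],0],[[-0.0189,-0.006,0],[0,0,0],0]]' && python3 ok.py && python3 -m jog '[[[-0.0081,-0.0058,0],[0,0,0],0],[[-0.0149,-0.0131,0],[0,0,0],0],[[-0.0149,-0.0131,0],[0,0,0],0]]' && python3 ok.py
```

```text
time_s: 6.48
ee_pos: [598.3, 105.3, 189.1]
tool_rot: [0.001, 1.0, -0.001, 0.0]
ft_force: [3.1, -2.5, -4.8]
finger_gap: 20.1
finger_force: 40.0
ANG -48.8 R 49.0False
```

```bash
sed -i 's/sys.exit(\(.*\))$/sys.exit(int(\1))/' ok.py; python3 -m jog '[[[-0.008,0.0059,0],[0,0,0],0],[[-0.0171,0.0101,0],[0,0,0],0],[[-0.0171,0.0101,0],[0,0,0],0]]' && python3 ok.py && python3 -m jog '[[[-0.0097,0.0022,0],[0,0,0],0],[[-0.0197,0.0022,0.001],[0,0,0],0],[[-0.0197,0.0022,0.001],[0,0,0],0]]' && python3 ok.py && python3 -m jog '[[[-0.0098,-0.002,0],[0,0,0],0],[[-0.0189,-0.006,0],[0,0,0],0],[[-0.0189,-0.006,0],[0,0,0],0]]' && python3 ok.py && python3 -m jog '[[[-0.0081,-0.0058,0],[0,0,0],0],[[-0.0149,-0.0131,0],[0,0,0],0],[[-0.0149,-0.0131,0],[0,0,0],0]]' && python3 ok.py
```

```text
time_s: 6.73
ee_pos: [580.2, 95.2, 189.0]
tool_rot: [0.001, 1.0, -0.0, -0.001]
ft_force: [2.0, -2.7, -6.3]
finger_gap: 19.7
finger_force: 40.0
ANG -73.1 R 49.1
time_s: 6.98
ee_pos: [560.6, 93.6, 188.7]
tool_rot: [0.001, 1.0, 0.0, -0.0]
ft_force: [0.4, -2.3, -3.2]
finger_gap: 19.9
finger_force: 40.0
ANG -96.3 R 48.9
time_s: 7.23
ee_pos: [541.2, 100.4, 188.5]
tool_rot: [0.001, 1.0, 0.001, -0.001]
ft_force: [0.5, -2.9, -3.9]
finger_gap: 20.2
finger_force: 40.0
ANG -120.7 R 48.6
time_s: 7.48
ee_pos: [526.6, 114.6, 188.3]
tool_rot: [0.0, 1.0, 0.001, -0.001]
ft_force: [1.5, -1.7, -5.4]
finger_gap: 20.2
finger_force: 40.0
ANG -144.9 R 48.1
```

```bash
python3 -m jog '[[[-0.0051,-0.0086,0.001],[0,0,0],0],[[-0.0082,-0.018,0.002],[0,0,0],0],[[-0.0082,-0.018,0.002],[0,0,0],0]]' && python3 ok.py && python3 -m jog '[[[-0.0011,-0.0099,0],[0,0,0],0],[[-0.0002,-0.0198,0],[0,0,0],0],[[-0.0002,-0.0198,0],[0,0,0],0]]' && python3 ok.py && python3 -m jog '[[[0.003,-0.0095,0],[0,0,0],0],[[0.0079,-0.0182,0],[0,0,0],0],[[0.0079,-0.0182,0],[0,0,0],0]]' && python3 ok.py && python3 -m jog '[[[0.0066,-0.0075,0],[0,0,0],0],[[0.0146,-0.0134,0],[0,0,0],0],[[0.0146,-0.0134,0],[0,0,0],0]]' && python3 ok.py && python3 -m jog '[[[0.0091,-0.0041,0],[0,0,0],0],[[0.0188,-0.0063,0],[0,0,0],0],[[0.0188,-0.0063,0],[0,0,0],0]]' && python3 ok.py
```

```text
time_s: 7.73
ee_pos: [519.2, 133.1, 187.7]
tool_rot: [-0.0, 1.0, 0.001, -0.0]
ft_force: [-3.6, -2.1, 3.7]
finger_gap: 19.9
finger_force: 40.0
ANG -169.0 R 47.7
time_s: 7.98
ee_pos: [520.0, 153.0, 187.4]
tool_rot: [-0.0, 1.0, 0.001, 0.001]
ft_force: [0.2, -0.5, 2.4]
finger_gap: 19.8
finger_force: 40.0
ANG 166.9 R 47.3
time_s: 8.23
ee_pos: [528.4, 170.4, 187.2]
tool_rot: [-0.0, 1.0, 0.0, 0.001]
ft_force: [2.1, -1.2, 3.0]
finger_gap: 20.4
finger_force: 40.0
ANG 143.1 R 47.0
time_s: 8.48
ee_pos: [542.9, 183.0, 187.0]
tool_rot: [-0.0, 1.0, -0.0, 0.0]
ft_force: [1.5, -3.6, 3.8]
finger_gap: 20.2
finger_force: 40.0
ANG 119.5 R 46.9
time_s: 8.73
ee_pos: [561.1, 188.9, 186.7]
tool_rot: [0.0, 1.0, -0.001, -0.0]
ft_force: [-0.9, -3.6, 4.2]
finger_gap: 20.1
finger_force: 40.0
ANG 95.9 R 46.9
```

```bash
python3 -m jog '[[[0.01,-0.0001,0],[0,0,0],0],[[0.0197,0.0019,0],[0,0,0],0],[[0.0197,0.0019,0],[0,0,0],0]]' && python3 ok.py && python3 -m jog '[[[0.0091,0.004,0],[0,0,0],0],[[0.0173,0.0098,0],[0,0,0],0],[[0.0173,0.0098,0],[0,0,0],0]]' && python3 ok.py && python3 -m jog '[[[0.0067,0.0074,0],[0,0,0],0],[[0.0118,0.0159,0],[0,0,0],0],[[0.0118,0.0159,0],[0,0,0],0]]' && python3 ok.py && python3 -m jog '[[[0.0032,0.0095,0],[0,0,0],0],[[0.0043,0.0194,0.001],[0,0,0],0],[[0.0043,0.0194,0.001],[0,0,0],0]]' && python3 ok.py && python3 -m jog '[[[-0.001,0.0099,0],[0,0,0],0],[[-0.004,0.0194,0],[0,0,0],0],[[-0.004,0.0194,0],[0,0,0],0]]' && python3 ok.py
```

```text
time_s: 8.98
ee_pos: [580.3, 187.2, 186.5]
tool_rot: [-0.0, 1.0, -0.001, -0.001]
ft_force: [-2.1, -2.6, 4.3]
finger_gap: 19.8
finger_force: 40.0
ANG 72.4 R 47.2
time_s: 9.23
ee_pos: [597.3, 178.0, 186.4]
tool_rot: [-0.001, 1.0, -0.001, -0.001]
ft_force: [-2.4, 0.1, 3.8]
finger_gap: 19.9
finger_force: 40.0
ANG 48.8 R 47.6
time_s: 9.48
ee_pos: [609.4, 162.6, 186.4]
tool_rot: [-0.001, 1.0, -0.0, -0.0]
ft_force: [-0.8, 1.8, 1.1]
finger_gap: 20.2
finger_force: 40.0
ANG 25.1 R 48.0
time_s: 9.73
ee_pos: [614.1, 146.5, 186.3]
tool_rot: [-0.004, 1.0, 0.0, 0.001]
ft_force: [1.5, 5.5, 0.7]
finger_gap: 19.9
finger_force: 40.0
ANG 5.1 R 48.3
time_s: 9.98
ee_pos: [613.0, 143.6, 187.9]
tool_rot: [-0.017, 1.0, 0.005, 0.008]
ft_force: [12.4, 33.1, -12.1]
finger_gap: 20.2
finger_force: 40.0
ANG 1.7 R 47.0
```

Stop reached: the tool stalled near 3° with 33 N. I'll ease off to a gentle push and read the stop angle.

```bash
python3 -m jog '[[[0.0038,-0.0157,0],[0,0,0],0],[[0.0038,-0.0157,0],[0,0,0],0],[[0.0038,-0.0157,0],[0,0,0],0],[[0.0038,-0.0157,0],[0,0,0],0]]' && python3 ok.py;  python3 -m jog '[[[0,0,0],[0,0,0],0],[[0,0,0],[0,0,0],0],[[0,0,0],[0,0,0],0],[[0,0,0],[0,0,0],0]]' && python3 ok.py
```

```text
time_s: 10.32
ee_pos: [613.8, 146.1, 186.6]
tool_rot: [-0.005, 1.0, 0.002, 0.002]
ft_force: [2.3, 11.1, 1.0]
finger_gap: 19.8
finger_force: 40.0
ANG 4.7 R 48.0
time_s: 10.65
ee_pos: [613.8, 146.1, 186.6]
tool_rot: [-0.005, 1.0, 0.002, 0.002]
ft_force: [1.3, 10.8, 0.7]
finger_gap: 20.2
finger_force: 40.0
ANG 4.7 R 47.9
```

Run:
```python
import numpy as np
P=lambda a:47.8*np.array([np.cos(np.radians(a)),-np.sin(np.radians(a))])/1000
print("first",(P(5.6)+[.566,-.1413]-[.6136,-.1389]).round(4))
for k in range(6):
    a=5.6+60*k; print(a,[(P(a+12*j)-P(a)).round(4).tolist() for j in range(1,6)])
```

```text
first [-0.     -0.0071]
5.6 [[-0.002, -0.0098], [-0.006, -0.0189], [-0.0118, -0.0271], [-0.0192, -0.0338], [-0.0278, -0.0389]]
65.6 [[-0.0095, -0.0032], [-0.0194, -0.0043], [-0.0294, -0.0033], [-0.0389, -0.0003], [-0.0476, 0.0047]]
125.6 [[-0.0075, 0.0066], [-0.0134, 0.0147], [-0.0175, 0.0238], [-0.0197, 0.0335], [-0.0197, 0.0435]]
185.6 [[0.002, 0.0098], [0.006, 0.0189], [0.0118, 0.0271], [0.0192, 0.0338], [0.0278, 0.0389]]
245.6 [[0.0095, 0.0032], [0.0194, 0.0043], [0.0294, 0.0033], [0.0389, 0.0003], [0.0476, -0.0047]]
305.6 [[0.0075, -0.0066], [0.0134, -0.0147], [0.0175, -0.0238], [0.0197, -0.0335], [0.0197, -0.0435]]
```

First half turn open.

```bash
sed -i 's/142.2/141.3/g' ok.py; python3 -m jog '[[[0,-0.0071,0],[0,0,0],0],[[0,-0.0071,0],[0,0,0],0]]' && python3 ok.py && python3 -m jog '[[[-0.002,-0.0098,0],[0,0,0],0],[[-0.006,-0.0189,0],[0,0,0],0],[[-0.0118,-0.0271,0],[0,0,0],0],[[-0.0192,-0.0338,-0.0005],[0,0,0],0],[[-0.0278,-0.0389,-0.0005],[0,0,0],0]]' && python3 ok.py && python3 -m jog '[[[-0.0095,-0.0032,0],[0,0,0],0],[[-0.0194,-0.0043,0],[0,0,0],0],[[-0.0294,-0.0033,0],[0,0,0],0],[[-0.0389,-0.0003,0],[0,0,0],0],[[-0.0476,0.0047,-0.0005],[0,0,0],0]]' && python3 ok.py && python3 -m jog '[[[-0.0075,0.0066,0],[0,0,0],0],[[-0.0134,0.0147,0],[0,0,0],0],[[-0.0175,0.0238,0],[0,0,0],0],[[-0.0197,0.0335,0],[0,0,0],0],[[-0.0197,0.0435,-0.0005],[0,0,0],0]]' && python3 ok.py
```

```text
time_s: 10.82
ee_pos: [613.8, 147.5, 186.3]
tool_rot: [-0.001, 1.0, 0.001, 0.001]
ft_force: [0.4, 2.1, 4.0]
finger_gap: 20.2
finger_force: 40.0
ANG 7.4 R 48.2
time_s: 11.23
ee_pos: [588.6, 183.3, 186.9]
tool_rot: [0.0, 1.0, -0.001, 0.003]
ft_force: [4.9, -2.1, 1.7]
finger_gap: 20.0
finger_force: 40.0
ANG 61.7 R 47.7
time_s: 11.65
ee_pos: [539.8, 181.1, 187.3]
tool_rot: [-0.001, 1.0, 0.0, 0.003]
ft_force: [4.9, 2.9, -1.6]
finger_gap: 20.1
finger_force: 40.0
ANG 123.4 R 47.6
time_s: 12.07
ee_pos: [518.2, 138.7, 187.6]
tool_rot: [-0.002, 1.0, 0.001, 0.001]
ft_force: [1.5, 4.9, -0.1]
finger_gap: 20.3
finger_force: 40.0
ANG -176.9 R 47.9
```

Half a turn done and tracking well. Now the second half, then another half.

```bash
python3 -m jog '[[[0.002,0.0098,0],[0,0,0],0],[[0.006,0.0189,0],[0,0,0],0],[[0.0118,0.0271,0],[0,0,0],0],[[0.0192,0.0338,0],[0,0,0],0],[[0.0278,0.0389,-0.0005],[0,0,0],0]]' && python3 ok.py && python3 -m jog '[[[0.0095,0.0032,0],[0,0,0],0],[[0.0194,0.0043,0],[0,0,0],0],[[0.0294,0.0033,0],[0,0,0],0],[[0.0389,0.0003,0],[0,0,0],0],[[0.0476,-0.0047,-0.0005],[0,0,0],0]]' && python3 ok.py && python3 -m jog '[[[0.0075,-0.0066,0],[0,0,0],0],[[0.0134,-0.0147,0],[0,0,0],0],[[0.0175,-0.0238,0],[0,0,0],0],[[0.0197,-0.0335,0],[0,0,0],0],[[0.0197,-0.0435,-0.0005],[0,0,0],0]]' && python3 ok.py
echo TURN1
python3 ok.py && python3 -m jog '[[[-0.002,-0.0098,0],[0,0,0],0],[[-0.006,-0.0189,0],[0,0,0],0],[[-0.0118,-0.0271,0],[0,0,0],0],[[-0.0192,-0.0338,-0.0005],[0,0,0],0],[[-0.0278,-0.0389,-0.0005],[0,0,0],0]]' && python3 ok.py && python3 -m jog '[[[-0.0095,-0.0032,0],[0,0,0],0],[[-0.0194,-0.0043,0],[0,0,0],0],[[-0.0294,-0.0033,0],[0,0,0],0],[[-0.0389,-0.0003,0],[0,0,0],0],[[-0.0476,0.0047,-0.0005],[0,0,0],0]]' && python3 ok.py && python3 -m jog '[[[-0.0075,0.0066,0],[0,0,0],0],[[-0.0134,0.0147,0],[0,0,0],0],[[-0.0175,0.0238,0],[0,0,0],0],[[-0.0197,0.0335,0],[0,0,0],0],[[-0.0197,0.0435,-0.0005],[0,0,0],0]]' && python3 ok.py
```

```text
time_s: 12.48
ee_pos: [544.5, 98.0, 187.9]
tool_rot: [-0.0, 1.0, -0.0, -0.002]
ft_force: [-4.1, 2.8, 4.7]
finger_gap: 20.0
finger_force: 40.0
ANG -116.4 R 48.4
time_s: 12.9
ee_pos: [592.7, 100.6, 188.4]
tool_rot: [0.001, 1.0, -0.001, -0.002]
ft_force: [-5.3, -2.6, 6.7]
finger_gap: 19.8
finger_force: 40.0
ANG -56.7 R 48.7
time_s: 13.32
ee_pos: [614.4, 142.3, 189.1]
tool_rot: [0.003, 1.0, -0.002, 0.0]
ft_force: [-0.2, -5.9, 5.0]
finger_gap: 20.0
finger_force: 40.0
ANG 1.2 R 48.4
TURN1
ANG 1.2 R 48.4
time_s: 13.73
ee_pos: [588.6, 183.4, 189.9]
tool_rot: [0.0, 1.0, -0.001, 0.003]
ft_force: [5.2, -1.1, 3.6]
finger_gap: 20.2
finger_force: 40.0
ANG 61.7 R 47.8
time_s: 14.15
ee_pos: [539.8, 181.0, 190.4]
tool_rot: [-0.001, 1.0, 0.0, 0.003]
ft_force: [4.7, 2.4, -2.2]
finger_gap: 20.0
finger_force: 40.0
ANG 123.4 R 47.6
time_s: 14.57
ee_pos: [518.2, 138.7, 190.6]
tool_rot: [-0.002, 1.0, 0.001, 0.001]
ft_force: [1.5, 4.8, -1.1]
finger_gap: 19.8
finger_force: 40.0
ANG -176.9 R 47.9
```

Last half turn, then settle.

```bash
python3 -m jog '[[[0.002,0.0098,0],[0,0,0],0],[[0.006,0.0189,0],[0,0,0],0],[[0.0118,0.0271,0],[0,0,0],0],[[0.0192,0.0338,0],[0,0,0],0],[[0.0278,0.0389,-0.0005],[0,0,0],0]]' && python3 ok.py && python3 -m jog '[[[0.0095,0.0032,0],[0,0,0],0],[[0.0194,0.0043,0],[0,0,0],0],[[0.0294,0.0033,0],[0,0,0],0],[[0.0389,0.0003,0],[0,0,0],0],[[0.0476,-0.0047,-0.0005],[0,0,0],0]]' && python3 ok.py && python3 -m jog '[[[0.0075,-0.0066,0],[0,0,0],0],[[0.0134,-0.0147,0],[0,0,0],0],[[0.0175,-0.0238,0],[0,0,0],0],[[0.0197,-0.0335,0],[0,0,0],0],[[0.0197,-0.0435,-0.0005],[0,0,0],0]]' && python3 ok.py && python3 -m jog '[[[0,0,0],[0,0,0],0],[[0,0,0],[0,0,0],0],[[0,0,0],[0,0,0],0],[[0,0,0],[0,0,0],0],[[0,0,0],[0,0,0],0]]'; python3 ok.py
```

```text
time_s: 14.98
ee_pos: [544.5, 98.0, 190.9]
tool_rot: [-0.0, 1.0, -0.0, -0.002]
ft_force: [-4.0, 2.9, 4.7]
finger_gap: 20.5
finger_force: 40.0
ANG -116.4 R 48.4
time_s: 15.4
ee_pos: [592.7, 100.6, 191.4]
tool_rot: [0.001, 1.0, -0.001, -0.002]
ft_force: [-4.6, -1.6, 6.5]
finger_gap: 20.2
finger_force: 40.0
ANG -56.7 R 48.7
time_s: 15.82
ee_pos: [614.3, 142.3, 192.2]
tool_rot: [0.003, 1.0, -0.002, 0.0]
ft_force: [-0.3, -4.3, 4.2]
finger_gap: 19.8
finger_force: 40.0
ANG 1.2 R 48.4
time_s: 16.23
ee_pos: [614.1, 145.3, 192.2]
tool_rot: [-0.0, 1.0, -0.001, 0.001]
ft_force: [0.1, -0.4, 5.1]
finger_gap: 19.8
finger_force: 40.0
ANG 4.8 R 48.3
```

Run:
```python
from h import *
p,d=camera("side"); cv2.imwrite("pics/s2.png",p[150:450,100:500,::-1])
for l,z in [("wheel_hub",166),("handle_mid",212)]:
    for r in landmark_of(l,"side")[:1]: print(l,r["p"],r["location"],onplane("side",r["location"],z).round())
```

```text
wheel_hub 0.92 [278.4, 269.1] [561. 147. 166.]
handle_mid 0.49 [257.0, 236.6] [613. 144. 212.]
```

View pics/s2.png

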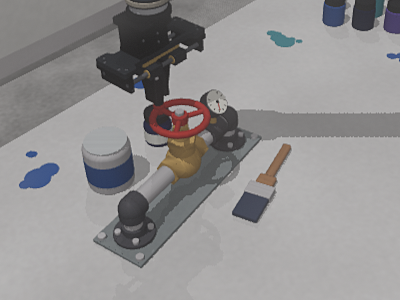

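The side picture shows the fingers on the handle at crop pixel (157,90). The tin, jar and brush are where they stood. Handing in.

```bash
python3 -c "
from plant import *
print(sign_off())"
```

```text
the job is handed in; nothing more can be done
None
```

I shut the valve against its stop, opened it two full turns to within about 0.02 rad of target by my measurement, and handed it in with the gripper still holding the handle at 40 N; the tin, jar and brush look unmoved in the last picture, and no verdict came back.

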